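# Wheel the salt caddy into its bay on the granite slab

### The arm

A 7-joint arm with a two-finger parallel gripper is mounted at the origin on the work surface. World frame = base frame: x ahead of the robot, y to its left, z up, the work surface at z = 0. Lengths are in m, angles in rad, forces in N, time in s.
With the tool pointing down it reaches from about 0.425 to 0.875 m from the base axis. Payload 4.7 kg.
Tool frame: the origin (TCP) lies at the very end of the fingers, on their centre line; the grasp point (between the pads) lies 19 mm behind it; z points along the fingers, y is the line along which they close (so a half turn about z gives the same grasp; the last joint's range is limited). The gripper opens to 85 mm and grips with 20 to 120 N. Pads are 22 mm wide; open, the fingers measure 114 mm over their backs; the gripper's body (76 mm by 85 mm) begins 54 mm behind the grasp point. The pads swing forward as they close: fully open they stand 13 mm farther back than shut.
Start: joints at [-1.175, 0.321, -0.07, 1.45, 0.023, 1.371, -0.057], TCP at [0.242, 0.603, 0.231] pointing down, gripper open.
Joint ranges: [-2.86, 2.86], [-0.3, 2.09], [-1.38, 1.24], [0.06, 2.45], [-1.56, 4.7], [0.09, 2.05], [-2.69, 2.69]. Speed limits (rad/s): [2.57, 2.57, 3.14, 3.14, 3.14, 3.14, 3.14].

### API

Orientations are given as a unit quaternion [w, x, y, z].
In Python, from cell import readout, imaging, workorder, nets gives the robot as it stands.
- The arm moves only by the tool send_rows, never from a script. Its argument "motion" is text: rows parted by semicolons, each of 4 numbers parted by spaces: the shift along the tool's x, y, z in m, then the turn about the tool's z in degrees. In form: x y z turn; .... A call has 1 to 20 rows; each row is the pose to reach, as a shift and turn from the pose commanded when the call began, along the tool's axes at that moment; what a row does not reach only later rows make up. A row lasts 1/8 s, in which the tool goes at most 62.5 mm and 10.7 degrees, less where a joint would pass 70% of its speed; a pose out of reach is approached as far as the arm can. A call with a gripper value outside its range is refused whole. "gripper" is the gripper's target within -1 to 1 (shut at 1, half-way at 0, fully open at -1), set as the call begins (left out, the last holds). The fingers move at their own pace and stop on an object; "newtons" is the grip in N (left out, the last holds). Time passes only in rows, so rows that repeat a pose let the fingers close. It gives the time, the measured TCP pose, the force, the opening and the grip force at its end, in the units of the state.
- readout.read_state(): the state, without advancing time (a new reading comes with each control period).
- imaging.capture(name): name is "scene" or "top" or "wrist"; returns the picture (420x560x3 uint8, red, green, blue); there is no depth.
- imaging.camera_model(name): a dict with "mtx" (3x3 intrinsics, pixels), "xyz" and "attitude" of the camera in the world. Camera axes: x right, y down, z forward; pixel columns grow to the right and rows downward; lengths in m; the calibration is good to about 2 mm. A picture is of the moment at which its call begins: read the wrist's pose just before it. camera_model takes no time and is no camera call; for the wrist camera it gives the pose at the moment of the call.
- workorder.hand_in(): hands the job in; it is judged then, once.
Trained networks look in the newest picture that a camera, given by its name, has taken for a name from the list of things; names that differ only in an ending like _2 or _b are one class to them, and where a whole thing is asked for, a point or a joint stands for the part that bears it (a point fixed in the world has none). Each returns a list of dicts, best first, with "confidence" (0 to 1); they miss things now and then, are a little off and sometimes report something else, mostly with a low value. They report only what shows in the picture. A call takes as long as a camera call.
- nets.masks_of(name, camera): "mask" (420x560 bool, what is visible of it) and "xy" ([column, row] as shares, 0 to 1, of the picture: columns of its width, rows of its height, amid what is visible of it).
- nets.tip_of(name, camera): "xy" ([column, row] as shares, 0 to 1, of the picture: columns of its width, rows of its height: a listed point, or the origin of a listed thing).
The state is a dict: "time": time; "joint_positions": joint angles; "joint_velocities": joint speeds; "joint_efforts": joint torques, N m; "tcp_pos": TCP position; "tcp_rot": TCP orientation; "wrist_force": force on the tool from outside, world axes, zero at the start; "wrist_torque": the same for the moment, N m; "opening": opening from 0.0 (shut) to 1.0 (fully open); "finger_force": force on a finger pad.
Only numpy, scipy, OpenCV 4.12 (cv2) and the standard library are available. Lean on these libraries where they do the work, as an engineer would, in place of code of your own. Each camera call takes 0.05 s, during which the arm holds its last target. There are 200 camera calls.

### The job

Take the small teak salt caddy on wheels by its push bar and push it straight ahead, nose first, until both front castors trail straight, pointing back towards the push bar. Then steer it into the rectangular outline inlaid in the granite, nose first with the push bar at the end it came from, so that it stands centred over and square with the rectangle with both castors again trailing straight back, and let go of it. Keep it rolling on its wheels all the way: do not lift it.

Things in the scene. Friction and masses are not known exactly. Their poses are not given: they have to be found in the camera images.
- push_bar (a point): Centre of the loose caddy's push bar: teak, 14x14, 92 long (y), 100 above the granite, on uprights 60 apart; grip from above, closing along x. x = nose, y = left. It is over the axle of two fixed rear wheels, so the caddy turns about it. Teak deck 180x76, top 42 up, centre 75 ahead; white salt pot seated on it; 0.7 kg. Starts at left, nose about -y. The like tray on plain feet is a bystander.
- castor_left: Left front swivel castor, seen beside the deck. Origin: its upright axis at the granite, 145 ahead of the push bar, 68 to its left. The 24 mm wheel touches down 14 behind the axis, at the castor's -x. Trailing straight, its x points along the caddy's x. It starts well aside and swings into line over some 70 mm of straight rolling ahead; turning the caddy on the spot puts it aside again.
- castor_right: Right front swivel castor: as the left one, but 68 to the right of the caddy's centre line.
- bay: Rectangular outline of flat steel strip, 200 (x) by 96, in the dark granite (top at z = 0.02). Origin at its centre; x is the driving-in direction, about -y of the world. The parked caddy's deck is centred over it: push bar 75 behind this origin (-x), 100 up, x along x. The granite up to it is clear. The round steel outline 106 across lying beside it is a bystander.

How it is judged:
By the outcome, as a careful person would: the job done as asked, in the order asked, and still so for the second after the job is handed in, with the robot touching nothing.
It also fails if it takes over 42 s, if anything falls off the work surface, if the arm or the gripper's body presses on something with over 40 N, if the wrist force passes 120 N, or if a joint passes its speed limit or range.

## Working session

There is one attempt and no reset: what is moved stays moved. The work goes in short steps, Python scripts to look and compute and a tool call to move; the robot and the scene stay as the last step left them, time stands still between calls to the robot, and variables do not carry over. Pictures are saved under pics/ and viewed, at most 10 in all, crops included, and the job is handed in when it is done.

Besides the shell and the picture viewer there is one more tool, called after ">>>" as name(argument=value, ...) on one line, values as JSON. send_rows: Moves the arm, as the interface text tells. Its arguments: {"type":"object","properties":{"motion":{"type":"string"},"gripper":{"type":"number"},"newtons":{"type":"number"}},"required":["motion"]}

```bash
ls; mkdir -p pics; cat > h.py <<'E'
import numpy as np, cv2
from scipy.spatial.transform import Rotation as R
from cell import readout, imaging, workorder, nets
def rot(q): return R.from_quat(np.asarray(q)[[1,2,3,0]]).as_matrix()
def cam(n):
    m=imaging.camera_model(n); a=np.asarray(m['attitude'],float)
    A=a if a.shape==(3,3) else rot(a)
    return np.array(m['mtx']),np.array(m['xyz']),A
def ray(c,xy,share=True):
    K,p,A=c; u=np.array([xy[0]*560,xy[1]*420,1.]) if share else np.array([xy[0],xy[1],1.])
    return p,A@np.linalg.solve(K,u)
def onz(c,xy,z,share=True):
    p,d=ray(c,xy,share); return p+d*(z-p[2])/d[2]
def tri(rs):
    M=np.zeros((3,3));b=np.zeros(3)
    for p,d in rs:
        d=d/np.linalg.norm(d);P=np.eye(3)-np.outer(d,d);M+=P;b+=P@p
    return np.linalg.solve(M,b)
def proj(c,X):
    K,p,A=c; v=K@(A.T@(np.asarray(X)-p)); return v[:2]/v[2]
E
python3 - <<'E'
from h import *
np.set_printoptions(precision=4,suppress=True)
s=readout.read_state(); print(s['time'],s['tcp_pos'],s['tcp_rot'],s['opening'])
for c in ['top','scene','wrist']:
    im=imaging.capture(c); cv2.imwrite(f'pics/{c}0.png',im[:,:,::-1]); C=cam(c); print(c,C[1],C[2][:,2])
    for n in ['push_bar','castor_left','castor_right','bay']:
        for r in nets.tip_of(n,c)[:3]:
            print(n,r['confidence'],np.array(r['xy'])*[560,420],onz(C,r['xy'],{'push_bar':.12}.get(n,.02)))
print(readout.read_state()['time'])
a=cv2.imread('pics/top0.png');b=cv2.imread('pics/scene0.png')
E
```

```text
pics
0.0 [0.242  0.6027 0.2302] [-0.0001  0.1897  0.9818 -0.001 ] 0.9993942848311281
top [0.4041 0.0786 1.1306] [ 0.1491 -0.0101 -0.9888]
push_bar 0.83 [160.384 219.282] [0.5251 0.3092 0.12  ]
castor_left 0.64 [230.776 188.118] [0.6114 0.1803 0.02  ]
castor_left 0.17 [158.928 221.382] [0.5324 0.3349 0.02  ]
castor_right 0.46 [242.2   244.398] [0.4869 0.1501 0.02  ]
scene [1.1195 0.5093 0.8114] [-0.5642 -0.4173 -0.7124]
push_bar 0.68 [381.08  247.296] [0.5292 0.3128 0.12  ]
castor_left 0.44 [299.6   273.714] [0.6175 0.1826 0.02  ]
bay 0.66 [226.184 175.98 ] [ 0.4785 -0.1561  0.02  ]
wrist [0.1779 0.6281 0.3745] [ 0.253  -0.1019 -0.9621]
0.75
```

View pics/top0.png

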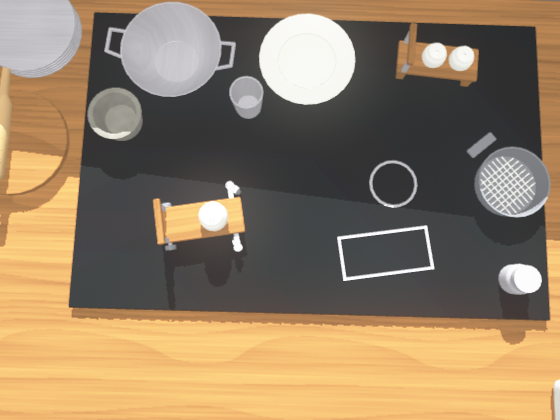

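View pics/scene0.png

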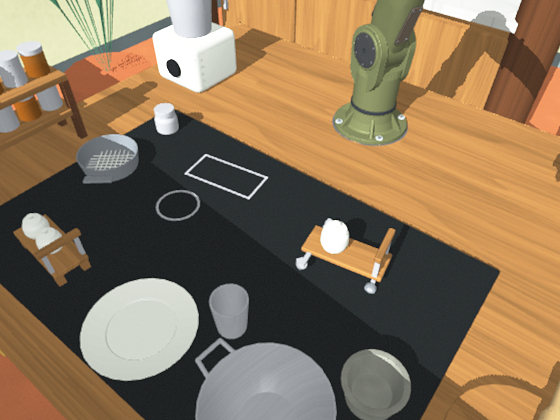

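The top view shows the caddy with its bar at about (159,221) and nose pointing right, with castors at (231,187) and (238,244). The bay outline is at about (386,253), with the ring beside it at (393,184). The scene view agrees: bar at (383,252), bay at (226,176).

```bash
cat > m.py <<'E'
from h import *
def quad(c,roi,f):
    im=cv2.imread(f); g=cv2.cvtColor(im,cv2.COLOR_BGR2GRAY); m=np.zeros_like(g); x0,y0,x1,y1=roi
    m[y0:y1,x0:x1]=(g[y0:y1,x0:x1]>130)*255
    cs,_=cv2.findContours(m,cv2.RETR_EXTERNAL,cv2.CHAIN_APPROX_NONE); k=max(cs,key=cv2.contourArea)
    C=cam(c); P=np.array([onz(C,q+0.5,0.02,False)[:2] for q in k[:,0,:].astype(float)])
    r=cv2.minAreaRect((P*1000).astype(np.float32)); return r
E
python3 - <<'E'
from m import *
np.set_printoptions(precision=4,suppress=True)
print(quad('top',(330,218,445,290),'pics/top0.png'),quad('scene',(178,145,275,205),'pics/scene0.png'))
rs=[]
for c in ['top','scene']:
    r=nets.tip_of('push_bar',c)
    rs.append(ray(cam(c),r[0]['xy']))
    print([ (round(q['confidence'],2),np.array(q['xy'])*[560,420]) for q in r])
    mm=nets.masks_of('push_bar',c)[0]; print(c,mm['confidence'],mm['mask'].sum())
    im=cv2.imread(f'pics/{c}0.png'); im[mm['mask']]=im[mm['mask']]//2+np.array([0,127,0],np.uint8)
    r0={'top':(140,160,270,270),'scene':(280,200,410,310)}[c]
    cv2.imwrite(f'pics/{c}crop.png',cv2.resize(cv2.hconcat([cv2.imread(f'pics/{c}0.png')[r0[1]:r0[3],r0[0]:r0[2]],im[r0[1]:r0[3],r0[0]:r0[2]]]),None,fx=3,fy=3,interpolation=cv2.INTER_CUBIC))
print('bar',tri(rs))
E
python3 -c "
import cv2;a=cv2.imread('pics/topcrop.png')[:,:390];b=cv2.imread('pics/scenecrop.png')[:,:390];print(a.shape,b.shape);cv2.imwrite('pics/c1.png',cv2.hconcat([a[:330],b[:330]]))"
```

```text
((477.0457763671875, -164.60537719726562), (98.41548156738281, 203.12388610839844), 8.86174201965332) ((476.6673583984375, -157.53553771972656), (99.32403564453125, 201.5900421142578), 8.721485137939453)
[(0.83, array([160.384, 219.282]))]Traceback (most recent call last):
  File "<stdin>", line 9, in <module>
IndexError: list index out of range
[ WARN:0@0.007] global loadsave.cpp:275 findDecoder imread_('pics/topcrop.png'): can't open/read file: check file path/integrity
Traceback (most recent call last):
TypeError: 'NoneType' object is not subscriptable
```

```bash
python3 - <<'E'
from m import *
np.set_printoptions(precision=4,suppress=True)
print('bar',tri([ray(cam('top'),np.array([160.38,219.28]),False),ray(cam('scene'),np.array([381.08,247.3]),False)]))
a=cv2.imread('pics/top0.png')[170:270,140:260];b=cv2.imread('pics/scene0.png')[200:300,285:405]
cv2.imwrite('pics/c1.png',cv2.resize(cv2.vconcat([a,b])[:,:],None,fx=3,fy=3,interpolation=cv2.INTER_CUBIC))
C=cam('top')
print(readout.read_state()['time'])
E
```

```text
bar [0.5255 0.3109 0.1151]
0.85
```

View pics/c1.png

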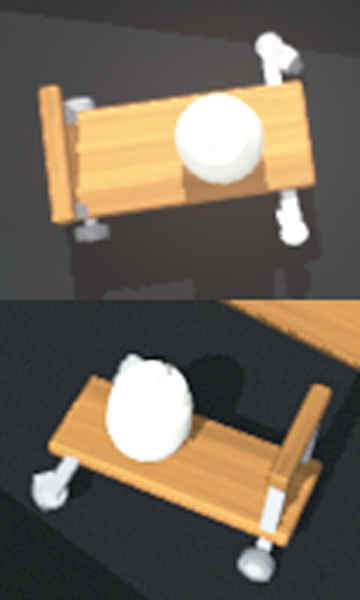

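The crops show the bar's top ends at about (157,199) and (161,243) in the top view. Both castors are swung aside, with the wheels ahead of or beside their axes. Next I'll hover over the caddy to measure it from near.

>>> send_rows(motion="-0.04 -0.02 -0.01 -4; -0.09 -0.04 -0.02 -9; -0.14 -0.06 -0.03 -14; -0.19 -0.085 -0.04 -19; -0.24 -0.107 -0.05 -24; -0.29 -0.13 -0.06 -28; -0.34 -0.15 -0.07 -30; -0.371 -0.166 -0.07 -30; -0.371 -0.166 -0.07 -30; -0.371 -0.166 -0.07 -30", gripper=-1)

```text
time: 2.1
tcp_pos: [0.524, 0.3118, 0.3012]
tcp_rot: [-0.0, -0.071, 0.997, 0.0]
wrist_force: [-0.4, 0.3, -0.6]
opening: 1.001
finger_force: 0.0
```

```bash
python3 - <<'E'
from m import *
np.set_printoptions(precision=4,suppress=True)
s=readout.read_state();C=cam('wrist');np.savez('pics/w1.npz',*C)
im=imaging.capture('wrist'); cv2.imwrite('pics/w1.png',im[:,:,::-1]);print(s['time'],s['tcp_pos'],s['tcp_rot'],C)
for n in ['push_bar','castor_left','castor_right']:
    for r in nets.tip_of(n,'wrist')[:3]: print(n,r['confidence'],np.array(r['xy'])*[560,420],onz(C,r['xy'],{'push_bar':.12}.get(n,.02)))
T=cam('top')
for z,ps in ((.127,[(157,199),(161,243.3)]),(.062,[(166,207.7),(240,197.3)]),(.062,[(166,242),(244.3,231.7)])):
    a,b=[onz(T,p,z,False) for p in ps]; d=b-a; print('top',a,b,np.degrees(np.arctan2(d[1],d[0])))
E
```

```text
2.1 [0.524  0.3118 0.3012] [-0.0003 -0.0713  0.9975  0.0004] (array([[293.3888,   0.    , 279.0768],
       [  0.    , 293.3888, 210.9372],
       [  0.    ,   0.    ,   1.    ]]), array([0.4555, 0.301 , 0.4444]), array([[-0.1408,  0.9527,  0.2694],
       [ 0.99  ,  0.1353,  0.0391],
       [ 0.0008,  0.2722, -0.9622]]))
push_bar 0.96 [282.408 190.806] [0.5225 0.3145 0.12  ]
castor_left 0.48 [186.592 219.114] [0.6068 0.1813 0.02  ]
castor_right 0.59 [172.312 132.216] [0.4822 0.1545 0.02  ]
top [0.5649 0.3169 0.127 ] [0.4766 0.3034 0.127 ] -171.3351657634272
top [0.5572 0.3121 0.062 ] [0.5842 0.1559 0.062 ] -80.19390145523944
top [0.4843 0.3077 0.062 ] [0.5107 0.144  0.062 ] -80.84293660033087
```

View pics/w1.png

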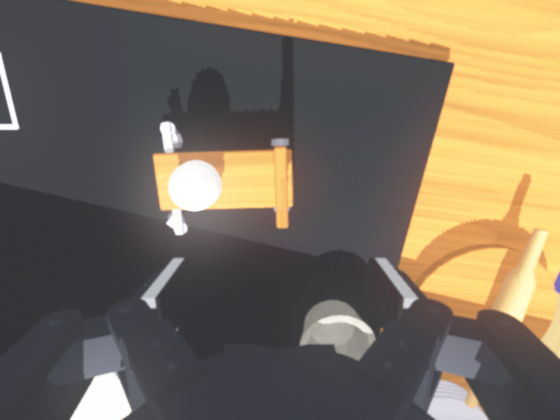

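The wrist view shows the bar at about (282,188), square to the deck. The bay corner is at far left, around (15,127). Next I'll look at the bay from near.

>>> send_rows(motion="0.002 -0.04 0 0; 0.006 -0.1 0 0; 0.01 -0.16 0 0; 0.014 -0.22 0 0; 0.017 -0.28 0 0; 0.021 -0.34 0 0; 0.025 -0.4 0 0; 0.027 -0.443 0 0; 0.027 -0.443 0 0; 0.027 -0.443 0 0; 0.027 -0.443 0 0")

```text
time: 3.68
tcp_pos: [0.5609, -0.1292, 0.3013]
tcp_rot: [0.0, -0.073, 0.997, 0.0]
wrist_force: [0.8, -0.5, -0.7]
opening: 1.0
finger_force: 0.0
```

```bash
python3 - <<'E'
from m import *
np.set_printoptions(precision=4,suppress=True)
s=readout.read_state();C=cam('wrist')
im=imaging.capture('wrist'); cv2.imwrite('pics/w2.png',im[:,:,::-1]);print(s['time'],s['tcp_pos'],s['tcp_rot'])
for r in nets.tip_of('bay','wrist')[:3]: print(r['confidence'],np.array(r['xy'])*[560,420],onz(C,r['xy'],.02))
print([proj(C,X) for X in [(.53,-.26,.02),(.5,-.06,.02),(.42,-.06,.02),(.45,-.26,.02)]])
for r in nets.tip_of('push_bar','wrist')[:3]: print(r['confidence'],np.array(r['xy'])*[560,420],onz(C,r['xy'],.12))
E
```

```text
3.675 [ 0.5609 -0.1292  0.3013] [ 0.     -0.0726  0.9974  0.0004]
[array([190.8908, 142.5807]), array([334.3261, 141.846 ]), array([345.9573,  81.0296]), array([194.6213,  81.8239])]
```

View pics/w2.png

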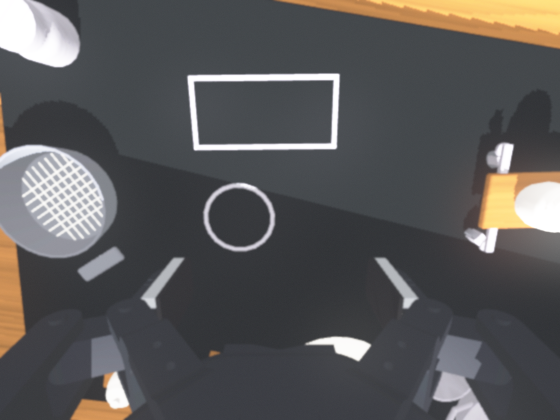

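The bay is whole in view, with corners near (188,76), (339,74), (336,149) and (194,151). The ring is below it at (239,217).

```bash
cat > plan.py <<'E'
from m import *
from scipy.optimize import fsolve
# clothoid-ish S path in straight-lead + cosine-heading bumps; heading change -A then back
def path(p0,h0,p1,h1,lead,tail,n=400):
    p0=np.array(p0);p1=np.array(p1);h0,h1=np.radians([h0,h1])
    a=p0+lead*np.array([np.cos(h0),np.sin(h0)]); b=p1-tail*np.array([np.cos(h1),np.sin(h1)])
    t=np.linspace(0,1,n)
    def cur(v):
        A,L=v; u=t*t*t*(10-15*t+6*t*t); h=h0+(h1-h0)*u+A*(np.sin(np.pi*t)**2)
        ds=L/(n-1); X=a+np.r_[[[0,0]],np.cumsum(np.c_[np.cos(h[:-1]),np.sin(h[:-1])]*ds,0)]; return X,h
    v=fsolve(lambda v:cur(v)[0][-1]-b,[-.7,np.linalg.norm(b-a)*1.1])
    X,h=cur(v); return a,b,v,X,h
E
python3 - <<'E'
from plan import *
np.set_printoptions(precision=4,suppress=True)
print(quad('wrist',(150,50,350,165),'pics/w2.png'))
bay=np.array(quad('wrist',(150,50,350,165),'pics/w2.png')[0])/1000
H=-81.2;d=np.array([np.cos(np.radians(H)),np.sin(np.radians(H))]);g=bay-.075*d;print(g)
for lead,tail in((.085,.085),(.085,.1),(.095,.075)):
    a,b,v,X,h=path((.524,.312),-80.7,g,H,lead,tail);k=np.abs(np.diff(h)).max()/(v[1]/399);print(a,b,v,1/k)
E
```

```text
((476.13079833984375, -163.4296112060547), (99.54985046386719, 204.029052734375), 8.75076675415039)
[ 0.4647 -0.0893]
[0.5377 0.2281] [ 0.4517 -0.0053] [-1.0225  0.2659] 0.08253782945740538
[0.5377 0.2281] [0.4494 0.0095] [-1.0843  0.2541] 0.07440469093492343
[0.5394 0.2182] [ 0.4532 -0.0152] [-1.0231  0.266 ] 0.08250945711133444
```

>>> send_rows(motion="-0.002 0.04 0 -1; -0.006 0.1 0 -1; -0.01 0.16 0 -1; -0.014 0.22 0 -1; -0.018 0.28 0 -1; -0.022 0.34 0 -1; -0.025 0.4 0.02 -1; -0.0273 0.4418 0.06 -1; -0.0273 0.4418 0.1 -1; -0.0273 0.4418 0.13 -1; -0.0273 0.4418 0.13 -1; -0.0273 0.4418 0.13 -1", gripper=-0.3, newtons=60)

```text
time: 5.32
tcp_pos: [0.5257, 0.3104, 0.1729]
tcp_rot: [0.001, -0.08, 0.997, 0.001]
wrist_force: [0.6, -0.1, 0.3]
opening: 0.648
finger_force: 0.0
```

```bash
python3 - <<'E'
from m import *
np.set_printoptions(precision=4,suppress=True)
s=readout.read_state();C=cam('wrist')
im=imaging.capture('wrist'); cv2.imwrite('pics/w3.png',im[:,:,::-1]);print(s['time'],s['tcp_pos'],s['tcp_rot'])
for r in nets.tip_of('push_bar','wrist')[:3]: print(r['confidence'],np.array(r['xy'])*[560,420],onz(C,r['xy'],.12))
E
```

```text
5.325 [0.5257 0.3104 0.1729] [ 0.0009 -0.0796  0.9968  0.0006]
0.88 [285.712 220.08 ] [0.5182 0.313  0.12  ]
```

View pics/w3.png

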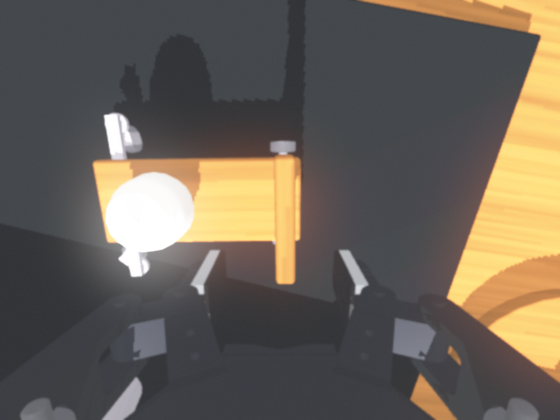

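The fingers straddle the bar. It runs from (283,155) to (286,282), with the fingertips at (215,255) and (345,255). I'll shift slightly, descend and close.

>>> send_rows(motion="0.004 0.0025 0.015 0; 0.004 0.0025 0.035 0; 0.004 0.0025 0.055 0; 0.004 0.0025 0.068 0; 0.004 0.0025 0.072 0; 0.004 0.0025 0.072 0; 0.004 0.0025 0.072 0")

```text
time: 6.3
tcp_pos: [0.5213, 0.312, 0.1002]
tcp_rot: [0.001, -0.08, 0.997, 0.0]
wrist_force: [0.4, 0.2, 0.9]
opening: 0.651
finger_force: 0.0
```

>>> send_rows(motion="0 0 0 0; 0 0 0 0; 0 0 0 0; 0 0 0 0; 0 0 0 0; 0 0 0 0", gripper=1, newtons=60)

```text
time: 7.05
tcp_pos: [0.5211, 0.3119, 0.0999]
tcp_rot: [0.0, -0.08, 0.997, 0.0]
wrist_force: [-1.1, 0.2, 4.4]
opening: 0.156
finger_force: 59.1
```

```bash
python3 - <<'E'
from plan import *
np.set_printoptions(precision=4,suppress=True)
s=readout.read_state();print(s['time'],s['tcp_pos'],s['tcp_rot'],s['wrist_force'],s['opening'],s['finger_force'])
T=rot(s['tcp_rot']);y=T[:,1];print('tooly',np.degrees(np.arctan2(y[1],y[0])))
rs=[]
for c in('top','scene','wrist'):
    C=cam(c);im=imaging.capture(c); cv2.imwrite(f'pics/g_{c}.png',im[:,:,::-1])
    for r in nets.tip_of('push_bar',c)[:1]: print(c,r['confidence'],onz(C,r['xy'],.12)); rs.append(ray(C,r['xy']))
print(tri(rs))
E
```

```text
7.05 [0.5211 0.3119 0.0999] [ 0.0004 -0.0795  0.9968  0.0003] [-1.0556  0.2259  4.436 ] 0.15573724563376676 59.0729945898056
tooly 99.12505206377048
top 0.81 [0.5195 0.314  0.12  ]
scene 0.8 [0.5229 0.3209 0.12  ]
wrist 0.67 [0.521  0.3118 0.12  ]
[0.5207 0.3156 0.1168]
```

>>> send_rows(motion="0 -0.004 0 0; 0 -0.01 0 0; 0 -0.018 0 0; 0 -0.026 0 0; 0 -0.034 0 0; 0 -0.042 0 0; 0 -0.05 0 0; 0 -0.058 0 0; 0 -0.066 0 0; 0 -0.074 0 0; 0 -0.082 0 0; 0 -0.088 0 0; 0 -0.09 0 0; 0 -0.09 0 0")

```text
time: 9.1
tcp_pos: [0.5358, 0.222, 0.0998]
tcp_rot: [0.001, -0.079, 0.997, -0.0]
wrist_force: [0.6, -1.1, 5.4]
opening: 0.153
finger_force: 59.2
```

```bash
python3 - <<'E'
from plan import *
np.set_printoptions(precision=4,suppress=True)
s=readout.read_state();print(s['time'],s['tcp_pos'],s['tcp_rot'],s['wrist_force'],s['opening'],s['finger_force'])
T=rot(s['tcp_rot']);y=T[:,1];h=np.degrees(np.arctan2(y[1],y[0]));print('tooly',h)
im=[]
for c in('top','wrist'):
    C=cam(c);i=imaging.capture(c)[:,:,::-1]; cv2.imwrite(f'pics/l_{c}.png',i)
    nose=s['tcp_pos'][:2]-.13*y[:2]; u,v=proj(C,[*nose,.04]).astype(int); h2=50 if c=='top' else 130
    k=cv2.resize(i[max(0,v-h2):v+h2,max(0,u-h2):u+h2],(400,400),interpolation=cv2.INTER_CUBIC); im.append(k)
cv2.imwrite('pics/l.png',cv2.hconcat(im))
E
```

```text
9.1 [0.5358 0.222  0.0998] [ 0.0007 -0.0791  0.9969 -0.0001] [ 0.6326 -1.056   5.3834] 0.15276099412936692 59.173845648765564
tooly 99.07467848472322
```

View pics/l.png

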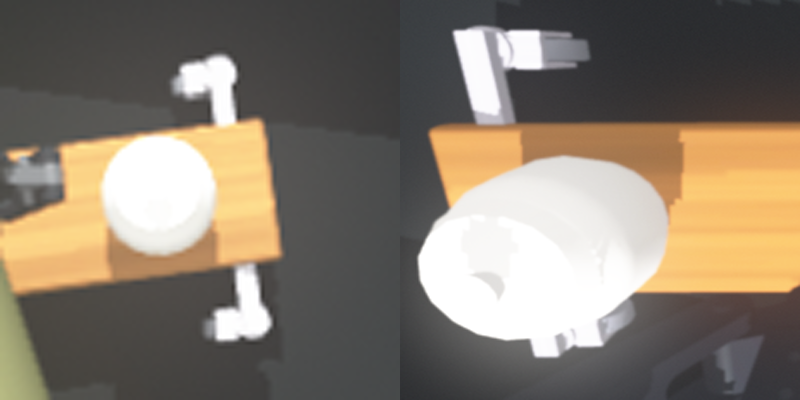

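Both castors trail back nearly straight: the left wheel is at (180,85) behind its axis at (218,72), the right at (210,327) behind (258,320). The left could still be a few degrees off, so I'll roll a bit farther before steering. I'll also check that the castors stay on the slab.

```bash
cat > p2.py <<'E'
from plan import *
import sys
np.set_printoptions(precision=4,suppress=True)
T=cam('top')
e=[onz(T,p,.02,False)[:2] for p in((71,306),(300,312.5),(546,319))];print('edge',e)
H=-81.2;d=np.array([np.cos(np.radians(H)),np.sin(np.radians(H))]);g=np.array([.4765,-.1635])-.075*d
p0=np.array([.5358,.222]);h0=-80.9
for lead,tail in((.015,.085),(.015,.07),(.015,.06)):
    a,b,v,X,h=path(p0,h0,g,H,lead,tail)
    L=lambda s:np.c_[np.cos(h),np.sin(h)]*.145+np.c_[-np.sin(h),np.cos(h)]*s
    q=np.r_[X+L(.068),X+L(-.068)]; i=q[:,0].argmin(); print(v,'minR',v[1]/399/np.abs(np.diff(h)).max(),'castor minx',q[i],'min reach',np.hypot(*X.T).min())
E
python3 p2.py
```

```text
edge [array([0.3449, 0.511 ]), array([0.344 , 0.0204]), array([ 0.344 , -0.5116])]
[-1.0825  0.2471] minR 0.0725542967586164 castor minx [0.3219 0.0148] min reach 0.44953633226171835
[-1.019   0.2589] minR 0.08073483125042684 castor minx [ 0.3267 -0.    ] min reach 0.45117702139328475
[-0.9803  0.267 ] minR 0.08652339466663021 castor minx [ 0.3299 -0.0099] min reach 0.45241943675342244
```

```bash
cat >> p2.py <<'E'
print('---')
def fwd(p0,h0,lead,tail):
    a,b,v,X,h=path(p0,h0,g,H,lead,tail)
    L=lambda s:np.c_[np.cos(h),np.sin(h)]*.145+np.c_[-np.sin(h),np.cos(h)]*s
    q=np.r_[X+L(.068),X+L(-.068)]; i=q[:,0].argmin(); print(v,'minR',v[1]/399/np.abs(np.diff(h)).max(),'castor minx',q[i],'min reach',np.hypot(*X.T).min())
u=np.array([np.cos(np.radians(h0)),np.sin(np.radians(h0))])
for back in(.09,.13,.17): print(back,p0-back*u); fwd(p0-back*u,h0,.01,.085)
for pr in((.465,.39),(.455,.39),(.445,.39)):
    fwd(pr,H,.01,.085); print('rev',path(pr,H,p0+.015*u,h0,0,0)[2])
E
python3 p2.py | sed -n '/---/,$p'
```

```text
---
0.09 [0.5216 0.3109]
[-0.7686  0.3265] minR 0.1348923713174888 castor minx [0.3367 0.0195] min reach 0.44864745637371367
0.13 [0.5152 0.3504]
[-0.6828  0.3624] minR 0.1684969321779983 castor minx [0.3415 0.0257] min reach 0.4483102020300181
0.17 [0.5089 0.3899]
[-0.6136  0.3991] minR 0.20646329573407057 castor minx [0.3455 0.0329] min reach 0.44800379916267463
[-0.3824  0.3893] minR 0.32407223886429926 castor minx [0.3565 0.0271] min reach 0.4475780350503003
rev [0.4491 0.1994]
[-0.3306  0.3882] minR 0.37379274346829244 castor minx [0.3594 0.0267] min reach 0.4474453919255683
rev [0.5415 0.2046]
[-0.2787  0.3874] minR 0.4425118057947302 castor minx [0.3623 0.0275] min reach 0.44729384950444684
rev [0.6303 0.2104]
```

The slab edge is at x≈0.344, and a direct S-curve would roll the right castor off it. After finishing the straight run I'll back up along a gentle S to gain room, then steer in.

>>> send_rows(motion="0 -0.004 0 0; 0 -0.01 0 0; 0 -0.016 0 0; 0 -0.02 0 0; 0 -0.02 0 0; 0 -0.02 0 0")

```text
time: 9.95
tcp_pos: [0.539, 0.2023, 0.0998]
tcp_rot: [0.001, -0.079, 0.997, -0.0]
wrist_force: [1.3, -0.3, 4.8]
opening: 0.149
finger_force: 59.2
```

```bash
cat > rows.py <<'E'
from plan import *
np.set_printoptions(precision=4,suppress=True)
bay=np.array([.4765,-.1635]);H=-81.2;d=np.array([np.cos(np.radians(H)),np.sin(np.radians(H))]);g=bay-.075*d
def now():
    s=readout.read_state();y=rot(s['tcp_rot'])[:,1];h=np.degrees(np.arctan2(-y[1],-y[0]));print(s['time'],s['tcp_pos'],'head',h,s['wrist_force'],s['opening']);return np.array(s['tcp_pos'])[:2],h
def dense(p0,h0,p1,h1,lead,tail):
    a,b,v,X,h=path(p0,h0,p1,h1,lead,tail); k=60
    A=np.linspace(p0,a,k)[:-1];B=np.linspace(b,p1,k)[1:]
    return np.r_[A,X,B],np.degrees(np.r_[np.full(k-1,h[0]),h,np.full(k-1,h[-1])])
def rows(X,hd,p,h,n,step=None):
    s=np.r_[0,np.cumsum(np.hypot(*np.diff(X,axis=0).T))]
    S=s[-1]*(np.arange(1,n+1)/n) if step is None else np.minimum(np.arange(1,n+1)*step,s[-1])
    hr=np.radians(h);ty=-np.array([np.cos(hr),np.sin(hr)]);tx=np.array([-ty[1],ty[0]])
    for q in S:
        P=np.array([np.interp(q,s,X[:,0]),np.interp(q,s,X[:,1])])-p;a=np.interp(q,s,hd)-h
        print(f"{P@tx:.4f} {P@ty:.4f} 0 {-a:.1f};",end=' ')
    print('len',s[-1])
E
python3 - <<'E'
from rows import *
p,h=now()
X,hd=dense((.455,.39),H,p,h,0.001,0.001)
rows(X[::-1],hd[::-1],p,h,18)
for c in('top',):
    i=imaging.capture(c)[:,:,::-1]; cv2.imwrite('pics/m_top.png',i)
    for n in('castor_left','castor_right','push_bar'):
        for r in nets.tip_of(n,c)[:1]: print(n,r['confidence'],onz(cam(c),r['xy'],.12 if 'bar' in n else .02))
E
```

```text
9.95 [0.539  0.2023 0.0998] head -80.91950608763096 [ 1.2683 -0.2865  4.8224] 0.14930459120955353
0.0001 0.0116 0 -0.8; 0.0005 0.0233 0 -3.4; 0.0015 0.0348 0 -7.4; 0.0036 0.0463 0 -12.4; 0.0066 0.0575 0 -17.8; 0.0107 0.0684 0 -22.8; 0.0156 0.0789 0 -26.9; 0.0211 0.0892 0 -29.6; 0.0270 0.0992 0 -30.5; 0.0328 0.1093 0 -29.6; 0.0383 0.1195 0 -26.8; 0.0432 0.1301 0 -22.6; 0.0472 0.1410 0 -17.5; 0.0502 0.1523 0 -12.2; 0.0521 0.1637 0 -7.1; 0.0531 0.1753 0 -3.1; 0.0534 0.1869 0 -0.5; 0.0534 0.1986 0 0.3; len 0.2093858343827081
castor_left 0.55 [0.6309 0.0647 0.02  ]
castor_right 0.47 [0.5059 0.0449 0.02  ]
```

>>> send_rows(motion="0.0001 0.0116 0 -0.8; 0.0005 0.0233 0 -3.4; 0.0015 0.0348 0 -7.4; 0.0036 0.0463 0 -12.4; 0.0066 0.0575 0 -17.8; 0.0107 0.0684 0 -22.8; 0.0156 0.0789 0 -26.9; 0.0211 0.0892 0 -29.6; 0.027 0.0992 0 -30.5; 0.0328 0.1093 0 -29.6; 0.0383 0.1195 0 -26.8; 0.0432 0.1301 0 -22.6; 0.0472 0.141 0 -17.5; 0.0502 0.1523 0 -12.2; 0.0521 0.1637 0 -7.1; 0.0531 0.1753 0 -3.1; 0.0534 0.1869 0 -0.5; 0.0534 0.1986 0 0.3; 0.0534 0.1986 0 0.3; 0.0534 0.1986 0 0.3")

```text
time: 12.65
tcp_pos: [0.4543, 0.391, 0.0998]
tcp_rot: [0.0, -0.077, 0.997, 0.0]
wrist_force: [-0.1, 0.9, 5.8]
opening: 0.153
finger_force: 59.2
```

```bash
python3 - <<'E'
from rows import *
p,h=now()
X,hd=dense(p,h,g,H,.01,.085); rows(X,hd,p,h,20,.011)
i=imaging.capture('top')[:,:,::-1]; cv2.imwrite('pics/r_top.png',i)
j=imaging.capture('scene')[:,:,::-1]
cv2.imwrite('pics/r.png',cv2.hconcat([cv2.resize(i[150:300,80:280],(400,300)),cv2.resize(j[180:330,260:460],(400,300))]))
E
```

```text
12.65 [0.4543 0.391  0.0998] head -81.15718773955562 [-0.0512  0.9086  5.8495] 0.15262699383320602
0.0000 -0.0110 0 0.0; 0.0000 -0.0220 0 0.2; 0.0001 -0.0330 0 0.6; 0.0003 -0.0440 0 1.4; 0.0006 -0.0550 0 2.4; 0.0012 -0.0660 0 3.6; 0.0020 -0.0769 0 5.0; 0.0031 -0.0879 0 6.5; 0.0044 -0.0988 0 8.1; 0.0061 -0.1097 0 9.8; 0.0082 -0.1205 0 11.4; 0.0105 -0.1312 0 13.0; 0.0131 -0.1419 0 14.5; 0.0160 -0.1525 0 15.8; 0.0191 -0.1631 0 16.9; 0.0223 -0.1736 0 17.8; 0.0258 -0.1841 0 18.4; 0.0293 -0.1945 0 18.7; 0.0328 -0.2049 0 18.8; 0.0363 -0.2153 0 18.5; len 0.4841420123873841
```

View pics/r.png

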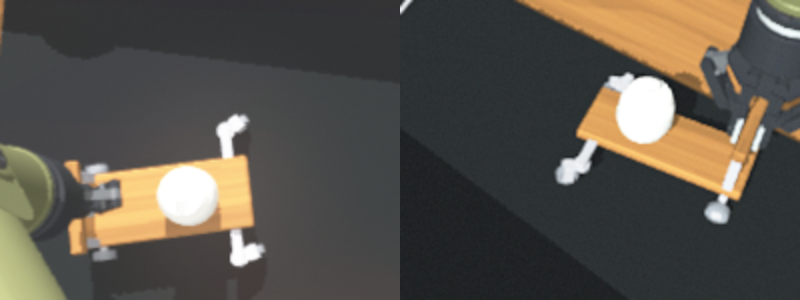

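The caddy stands upright with its pot seated at about (187,195). The castors now point forward, as expected after backing. Now I'll steer forward.

>>> send_rows(motion="0 -0.011 0 0; 0 -0.022 0 0.2; 0.0001 -0.033 0 0.6; 0.0003 -0.044 0 1.4; 0.0006 -0.055 0 2.4; 0.0012 -0.066 0 3.6; 0.002 -0.0769 0 5; 0.0031 -0.0879 0 6.5; 0.0044 -0.0988 0 8.1; 0.0061 -0.1097 0 9.8; 0.0082 -0.1205 0 11.4; 0.0105 -0.1312 0 13; 0.0131 -0.1419 0 14.5; 0.016 -0.1525 0 15.8; 0.0191 -0.1631 0 16.9; 0.0223 -0.1736 0 17.8; 0.0258 -0.1841 0 18.4; 0.0293 -0.1945 0 18.7; 0.0328 -0.2049 0 18.8; 0.0363 -0.2153 0 18.5")

```text
time: 15.25
tcp_pos: [0.4518, 0.1714, 0.0998]
tcp_rot: [0.001, 0.085, 0.996, 0.0]
wrist_force: [1.1, 1.2, 5.5]
opening: 0.152
finger_force: 59.3
```

```bash
cat > deck.py <<'E'
from rows import *
# deck pose seen from the top: orange pixels near expected deck, fit a 180x76 rectangle at z=.062
def deck(f,p,h,cn='top'):
    im=cv2.imread(f);hsv=cv2.cvtColor(im,cv2.COLOR_BGR2HSV)
    o=((hsv[...,1]>90)&(hsv[...,0]<25)&(hsv[...,2]>60))
    C=cam(cn);hr=np.radians(h);f_=np.array([np.cos(hr),np.sin(hr)]);l=np.array([-f_[1],f_[0]])
    vs,us=np.nonzero(o);W=np.array([onz(C,(u+.5,v+.5),.062,False)[:2] for u,v in zip(us,vs)])-p
    a=W@f_;b=W@l;out=[]
    # side edges per bin along the deck, ahead of gripper; front edge per bin across
    for x0 in np.arange(.06,.15,.01):
        k=(abs(a-x0)<.005)&(abs(b)<.055)
        if k.sum()>5: out.append((x0,b[k].min(),b[k].max()))
    out=np.array(out); fr=[a[(abs(b-y0)<.005)&(a<.2)&(a>.1)].max() for y0 in np.arange(-.03,.031,.01)]
    print('mid lateral mm',1000*(out[:,1]+out[:,2])/2,'width',1000*(out[:,2]-out[:,1]).mean(),'front',1000*np.array(fr))
E
python3 - <<'E'
from deck import *
p,h=now()
cv2.imwrite('pics/f_top.png',imaging.capture('top')[:,:,::-1])
deck('pics/f_top.png',p,h)
deck('pics/m_top.png',np.array([.539,.2023]),-80.92)
s=np.array([.0363,-.2153])  # replan from commanded end pose
h0=-81.16;hr=np.radians(h0);ty=-np.array([np.cos(hr),np.sin(hr)]);tx=np.array([-ty[1],ty[0]])
print('cmd',np.array([.4543,.391])+s[0]*tx+s[1]*ty,h0-18.5)
E
```

```text
15.25 [0.4518 0.1714 0.0998] head -99.7434977636877 [1.0943 1.2221 5.5311] 0.15215735193992772
mid lateral mm [-0.1788  0.0374  0.2445  0.0537  0.0665  0.0793  0.092   0.3116 -0.0891] width 76.59290676551703 front [166.7965 166.9029 166.6207 166.7271 166.3375 166.4437 166.5502]
mid lateral mm [-0.818  -1.1375 -0.3818 -0.6807 -0.7253 -0.7495 -0.932  -0.3124 -1.139 ] width 76.83175608616239 front [167.4277 167.6491 166.703  167.5792 167.2161 167.5089 167.7319]
cmd [0.4515 0.1727] -99.66
```

```bash
python3 - <<'E'
from rows import *
p,h=now()
X,hd=dense(p,h,g,H,.001,.08); print(path(p,h,g,H,.001,.08)[2],hd.min(),'b',g-.08*d); rows(X,hd,p,h,20,.0095)
hr=np.radians(hd);q=X+np.c_[np.cos(hr),np.sin(hr)]*.145-np.c_[-np.sin(hr),np.cos(hr)]*.068;print(q[:,0].min(),np.hypot(*X.T).min())
E
```

```text
15.3 [0.4515 0.1693 0.0997] head -99.81949523334627 [-0.4386 -1.5489  7.9718] 0.15068633470662385
[0.0352 0.18  ] -99.81949523334627 b [ 0.4528 -0.0103]
-0.0000 -0.0095 0 -0.1; -0.0000 -0.0190 0 -0.4; -0.0001 -0.0285 0 -1.0; -0.0004 -0.0380 0 -1.9; -0.0008 -0.0475 0 -3.2; -0.0014 -0.0570 0 -4.7; -0.0023 -0.0664 0 -6.5; -0.0035 -0.0758 0 -8.3; -0.0051 -0.0852 0 -10.2; -0.0069 -0.0945 0 -12.1; -0.0090 -0.1038 0 -13.8; -0.0114 -0.1130 0 -15.3; -0.0140 -0.1221 0 -16.5; -0.0168 -0.1312 0 -17.5; -0.0197 -0.1403 0 -18.1; -0.0227 -0.1493 0 -18.5; -0.0257 -0.1583 0 -18.6; -0.0287 -0.1673 0 -18.7; -0.0318 -0.1763 0 -18.6; -0.0348 -0.1853 0 -18.6; len 0.2610388837221205
0.3571409260510991 0.446855301934288
```

>>> send_rows(motion="0 -0.0095 0 -0.1; 0 -0.019 0 -0.4; -0.0001 -0.0285 0 -1; -0.0004 -0.038 0 -1.9; -0.0008 -0.0475 0 -3.2; -0.0014 -0.057 0 -4.7; -0.0023 -0.0664 0 -6.5; -0.0035 -0.0758 0 -8.3; -0.0051 -0.0852 0 -10.2; -0.0069 -0.0945 0 -12.1; -0.009 -0.1038 0 -13.8; -0.0114 -0.113 0 -15.3; -0.014 -0.1221 0 -16.5; -0.0168 -0.1312 0 -17.5; -0.0197 -0.1403 0 -18.1; -0.0227 -0.1493 0 -18.5; -0.0257 -0.1583 0 -18.6; -0.0287 -0.1673 0 -18.6; -0.0303 -0.172 0 -18.6; -0.0303 -0.172 0 -18.6")

```text
time: 17.8
tcp_pos: [0.4525, -0.0038, 0.0998]
tcp_rot: [0.001, -0.077, 0.997, -0.0]
wrist_force: [0.3, 0.0, 6.9]
opening: 0.15
finger_force: 59.3
```

```bash
python3 - <<'E'
from deck import *
cv2.imwrite('pics/k_top.png',imaging.capture('top')[:,:,::-1])
p,h=now()
deck('pics/k_top.png',p,h)
f=lambda q:((q-g)@d,(q-g)@np.array([-d[1],d[0]]))
print('remaining along,left',f(p))
E
```

```text
17.85 [ 0.4525 -0.0036  0.0998] head -81.15252810355601 [ 0.282  -0.3359  7.6887] 0.15214680668737754
mid lateral mm [-0.297] width 74.40782841085966 front [167.5065 167.4252 167.3437 166.9252 167.262  167.1799 167.4356]
remaining along,left (np.float64(-0.0866646558011133), np.float64(0.0007804742482578523))
```

>>> send_rows(motion="0 -0.005 0 0; 0.0001 -0.012 0 0; 0.0003 -0.019 0 0; 0.0005 -0.026 0 0; 0.0006 -0.033 0 0; 0.0007 -0.04 0 0; 0.0008 -0.047 0 0; 0.0008 -0.054 0 0; 0.0008 -0.061 0 0; 0.0008 -0.068 0 0; 0.0008 -0.075 0 0; 0.0008 -0.081 0 0; 0.0008 -0.085 0 0; 0.0008 -0.086 0 0; 0.0008 -0.086 0 0; 0.0008 -0.086 0 0")

```text
time: 19.85
tcp_pos: [0.4657, -0.088, 0.0998]
tcp_rot: [0.001, -0.078, 0.997, -0.0]
wrist_force: [4.4, 1.2, 4.9]
opening: 0.154
finger_force: 59.2
```

```bash
python3 - <<'E'
from deck import *
p,h=now()
f=lambda q:((q-g)@d,(q-g)@np.array([-d[1],d[0]]));print('along,left',f(p))
I=[imaging.capture(c)[:,:,::-1] for c in('top','wrist','scene')]
for n,i in zip(('t','w','s'),I):cv2.imwrite(f'pics/e_{n}.png',i)
C=cam('top')
try: deck('pics/e_t.png',p,h)
except Exception as e: print(e)
cv2.imwrite('pics/e.png',cv2.hconcat([cv2.resize(I[0][180:330,300:450],(400,400),interpolation=cv2.INTER_CUBIC),cv2.resize(I[1][60:340,20:300],(400,400),interpolation=cv2.INTER_CUBIC)]))
E
```

```text
19.85 [ 0.4657 -0.088   0.0998] head -81.08225602400974 [4.4353 1.2155 4.8951] 0.15382130394264426
along,left (np.float64(-0.0012951407496728533), np.float64(0.0008512905579284824))
zero-size array to reduction operation maximum which has no identity
```

View pics/e.png

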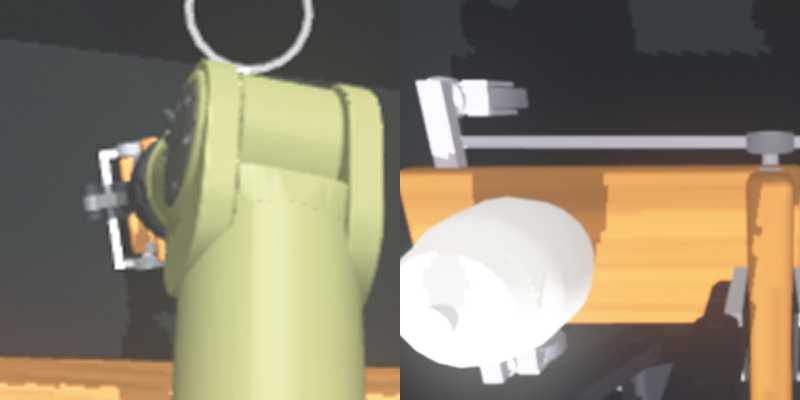

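Both castors trail straight back in the wrist view (right castor's wheel behind its axis near (500,97)), with the deck edge parallel to the steel strip. I'll make a last 1 mm nudge, release and rise.

>>> send_rows(motion="0 -0.0006 0 0; 0 -0.0012 0 0; 0 -0.0012 0 0; 0 -0.0012 0 0")

```text
time: 20.5
tcp_pos: [0.4658, -0.0889, 0.0998]
tcp_rot: [0.001, -0.078, 0.997, -0.0]
wrist_force: [5.0, 1.0, 5.2]
opening: 0.155
finger_force: 59.2
```

>>> send_rows(motion="0 0 0 0; 0 0 0 0; 0 0 0 0; 0 0 0 0; 0 0 0 0; 0 0 0 0", gripper=-0.3)

```text
time: 21.25
tcp_pos: [0.4648, -0.0886, 0.0993]
tcp_rot: [-0.0, -0.078, 0.997, 0.0]
wrist_force: [0.2, -0.4, -0.4]
opening: 0.652
finger_force: 0.0
```

>>> send_rows(motion="0 0 -0.01 0; 0 0 -0.03 0; 0 0 -0.06 0; 0 0 -0.11 0; 0 0 -0.16 0; 0 0.05 -0.2 0; 0 0.11 -0.2 0; 0 0.17 -0.2 0; 0 0.23 -0.2 0; 0 0.29 -0.2 0; 0 0.35 -0.2 0; 0 0.4 -0.2 0; 0 0.4 -0.2 0; 0 0.4 -0.2 0")

```text
time: 23.0
tcp_pos: [0.4032, 0.3058, 0.2997]
tcp_rot: [0.0, -0.078, 0.997, -0.0]
wrist_force: [0.1, -1.2, 0.4]
opening: 0.653
finger_force: 0.0
```

```bash
python3 - <<'E'
from deck import *
p,h=now()
I=[imaging.capture(c)[:,:,::-1] for c in('top','scene')]
for n,i in zip(('t','s'),I):cv2.imwrite(f'pics/z_{n}.png',i)
# measured against the bay as the top camera saw it
gt=np.array([.4770,-.1646])-.075*d
deck('pics/z_t.png',gt,H)
cv2.imwrite('pics/z.png',cv2.hconcat([cv2.resize(I[0][190:310,320:460],(467,400),interpolation=cv2.INTER_CUBIC),cv2.resize(I[1][120:240,170:270],(333,400),interpolation=cv2.INTER_CUBIC)]))
E
```

```text
23.0 [0.4032 0.3058 0.2997] head -81.10343204551849 [ 0.0689 -1.1556  0.3997] 0.653015328683628
mid lateral mm [-0.6558  0.0957 -0.0505 -0.0835  0.2695  0.3898  0.2238  0.7105  0.3106] width 75.12379577806932 front [165.2881 165.3446 165.4014 165.0971 164.7919 165.1536 165.2104]
```

View pics/z.png

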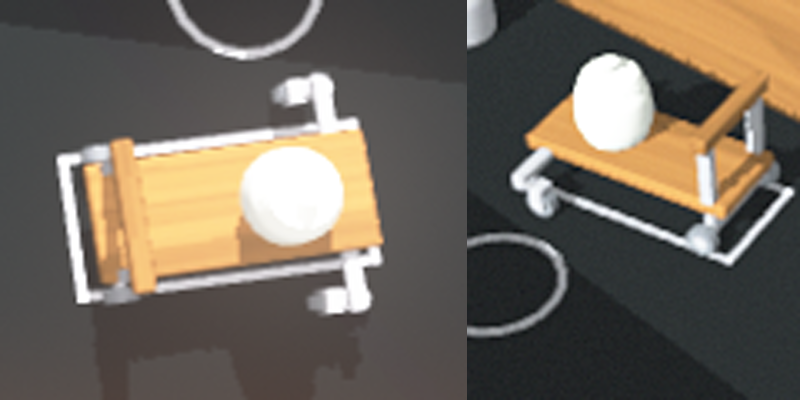

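The caddy stands over the bay, centred to within about 1 mm and square with it. Both castor wheels trail back: left at (290,92) behind (318,88), right at (325,300) behind (357,295). The gripper is clear, so I'm handing in.

```bash
python3 -c "
from cell import workorder; print(workorder.hand_in())"
```

```text
the job is handed in; nothing more can be done
None
```

The caddy is parked in the bay nose first, centred to about 1 mm and square by the top camera, with both castors trailing straight back. It was let go and handed in at about 23 s; after the first straight push I backed it up once along a gentle S, because steering directly would have put the right castor off the granite edge.

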